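# Build a guard wall of shield blocks before the pressure gauge

### The job

Build a guard wall in running bond on the outline of the green mat, using the half block and every whole shield block there is. Lay three whole blocks end to end as the first course; start the second course with the half block flush with the end of the wall where the dial gauge lies, then continue with whole blocks away from it over the joints; once that course has its two whole blocks, a block left over starts the third course flush with the gauge's end. Keep the wall straight, and leave the gauge and the red hex key set where they are.

Things in the scene. Friction and masses are not known exactly. Their poses are not given: they have to be found in the camera images.
- mat: fixed dark green anti-slip mat, 110 mm across by 300 mm along, 3 mm thick; origin at the centre of its underside, z up, y along the wall to be built (+y is called left), x across the wall. A yellow outline 47 x 252 mm along its middle line (inner edges about 44 x 247 mm) marks the first course, with short yellow ticks at its two joints
- block_1: white shield block, a plain bar 80 x 40 x 40 mm (0.13 kg); origin at its centre, x along its 80 mm length; it is the same whichever long side lies down. At the start it lies on the bench in front of the big pressure tester (whose front parts begin at world x = 0.457 and stand up to 0.17 m high there), perhaps with another block on top
- block_2: white shield block, a plain bar 80 x 40 x 40 mm (0.13 kg); origin at its centre, x along its 80 mm length; it is the same whichever long side lies down. At the start it lies on the bench in front of the big pressure tester (whose front parts begin at world x = 0.457 and stand up to 0.17 m high there), perhaps with another block on top
- block_3: white shield block, a plain bar 80 x 40 x 40 mm (0.13 kg); origin at its centre, x along its 80 mm length; it is the same whichever long side lies down. At the start it lies on the bench in front of the big pressure tester (whose front parts begin at world x = 0.457 and stand up to 0.17 m high there), perhaps with another block on top
- block_4: white shield block, a plain bar 80 x 40 x 40 mm (0.13 kg); origin at its centre, x along its 80 mm length; it is the same whichever long side lies down. At the start it lies on top of block_1, roughly squared to it, or is absent
- block_5: white shield block, a plain bar 80 x 40 x 40 mm (0.13 kg); origin at its centre, x along its 80 mm length; it is the same whichever long side lies down. At the start it lies on top of block_2, roughly squared to it, or is absent
- block_6: white shield block, a plain bar 80 x 40 x 40 mm (0.13 kg); origin at its centre, x along its 80 mm length; it is the same whichever long side lies down. At the start it lies on top of block_3, roughly squared to it, or is absent
- half_block: white half block, a 40 mm cube (0.065 kg), origin at its centre; lies on the bench by itself at the start, any side may be down
- test_gauge: round dial pressure gauge lying face up, 105 x 68 x 32 mm, behind the mat (on its +x side) near one end of it; its y in the mat's frame is about 80 to 97 mm at the left end, minus that at the right end; origin under its middle. Not to be moved
- hex_key_set: red folding hex key set, 30 x 92 x 20 mm, lying behind the mat near the other end. Not to be moved
- base_left (a point): fixed to the mat: where the centre of the left block of the first course belongs, 23 mm above the mat's underside, y = +82 mm along the mat. The places leave 2 mm joints between blocks
- base_mid (a point): fixed to the mat: where the centre of the mid block of the first course belongs, 23 mm above the mat's underside, y = 0 mm along the mat. The places leave 2 mm joints between blocks
- base_right (a point): fixed to the mat: where the centre of the right block of the first course belongs, 23 mm above the mat's underside, y = -82 mm along the mat. The places leave 2 mm joints between blocks
- second_left (a point): fixed to the mat: centre of the left whole block of the second course, y = +41 mm, 63 mm up (over a joint of the first course)
- half_left (a point): fixed to the mat: centre of the half block of the second course if the gauge lies at the left end, y = +103 mm, 63 mm up
- top_left (a point): fixed to the mat: centre of the one block of the third course if the gauge lies at the left end, y = +82 mm, 103 mm up
- second_right (a point): fixed to the mat: centre of the right whole block of the second course, y = -41 mm, 63 mm up (over a joint of the first course)
- half_right (a point): fixed to the mat: centre of the half block of the second course if the gauge lies at the right end, y = -103 mm, 63 mm up
- top_right (a point): fixed to the mat: centre of the one block of the third course if the gauge lies at the right end, y = -82 mm, 103 mm up
Things that resemble listed ones, but are neither listed nor needed, are in the scene too. Leave any brown or purple look-alike of the half_block alone.

How it is judged:
By the outcome, as a careful person would: the job done as asked, in the order asked, and still so for the second after the job is handed in, with the robot touching nothing.
Of block_4, block_5, block_6 only 1 to 3 are there at a start; the rules pass over those that are not, and their reading is None.
At some moment in a run one of half_block may be knocked a few centimetres aside while the robot is not near it.
Once in a run the grip may slacken for a moment while it holds something.
It also fails if it takes over 210 s, if anything falls off the work surface, if the arm or the gripper's body presses on something with over 40 N, if the wrist force passes 120 N, or if a joint passes its speed limit or range.

### The arm

A 7-joint arm with a two-finger parallel gripper is mounted at the origin on a cart in front of the work surface, level with it; the furniture and walls round the work are solid. World frame = base frame: x ahead of the robot, y to its left, z up, the work surface at z = 0. Lengths are in m, angles in rad, forces in N, time in s.
With the tool pointing down it reaches from about 0.4 to 0.875 m from the base axis. Payload 19.3 kg.
Tool frame: the origin (TCP) lies midway between the tips of the shut fingers; the grasp point (between the pads) lies 19 mm behind it (bot.pinch_z is the distance from the TCP to the grasp point, in m); z points along the fingers, y is the direction in which the jaws open and shut (so a half turn about z gives the same grasp; the last joint's range is limited). The gripper opens to 85 mm and grips with 20 to 120 N. Pads are 22 mm wide; open, the fingers measure 114 mm over their backs; the gripper's body (76 mm by 85 mm) begins 54 mm behind the grasp point. The pads swing forward as they close: fully open they stand 13 mm farther back than shut.
Start: joints at [1.229, 0.521, -0.036, 1.599, 0.021, 1.021, -0.113], TCP at [0.168, -0.602, 0.202] pointing down, gripper open.
Joint ranges: [-2.91, 2.91], [-0.3, 2.13], [-1.5, 1.42], [0.17, 2.43], [-1.26, 4.41], [0.16, 1.93], [-2.52, 2.52]. Speed limits (rad/s): [1.89, 1.89, 2.39, 2.39, 3.01, 3.01, 3.01].

### API

Orientations are given as [roll, pitch, yaw] about the fixed x, y, z axes, in that order (R = Rz(yaw) Ry(pitch) Rx(roll)).
In Python, from workcell import bot gives the robot as it stands. The module is installed in compiled form; this text tells all that it offers.
- The arm moves only by the tool move_arm, never from a script. Its argument "moves" is text: rows parted by semicolons, each of 4 numbers parted by spaces: the shift along the tool's x, y, z in mm, then the turn about the tool's z in rad. In form: dx dy dz yaw; .... A call has exactly 10 rows; each row is the pose to reach, as a shift and turn from the pose commanded when the call began, along the tool's axes at that moment; what a row does not reach only later rows make up. A row lasts 1/12 s, in which the tool goes at most 41.7 mm and 7.16 degrees, less where a joint would pass 70% of its speed; a pose out of reach is approached as far as the arm can. A call with a gripper value outside its range is refused whole. "grip" is the opening, from 0 (shut) to 1 (fully open), set as the call begins (left out, the last holds). The fingers move at their own pace and stop on an object; "grip_force" is the grip in N (left out, the last holds). Time passes only in rows, so rows that repeat a pose let the fingers close, or fill a call up. It gives the time, the measured TCP pose, the force and the opening at its end, in the units of the state.
- bot.observe(): the state, without advancing time (a new reading comes with each control period).
- bot.grab_frame(name): name is "side" or "top" or "wrist"; returns a dict with "frame" (384x512x3 uint8, red, green, blue), "z_map" (384x512 float32, m along the optical axis (not along the pixel's ray), 0 where there is no reading), "K" (3x3 intrinsics, pixels), "dist" ([k1, k2, p1, p2, k3] as OpenCV has them; the pictures are not rectified), "eye" and "attitude" of the camera in the world. Camera axes: x right, y up, looking along -z (the intrinsics and any distortion apply to the point x, -y, -z); pixel columns grow to the right and rows downward; lengths in m; the calibration is good to about 2 mm. A picture is of the moment at which its call begins.
- bot.job_done(): hands the job in, once; it reports no verdict.
Trained networks look in a picture, given as the dict that the camera call returned (one of the last four; its "shot" number tells which), for a name from the list of things; names that differ only in an ending like _2 or _b are one class to them, and where a whole thing is asked for, a point or a joint stands for the part that bears it (a point fixed in the world has none). Each returns a list of dicts, best first, with "conf" (0 to 1); they miss things now and then, are a little off and sometimes report something else, mostly with a low value. They report only what shows in the picture. A call takes as long as a camera call. They do not tell look-alikes from the thing itself.
- bot.search_frame(picture, label): "at" ([column, row] in pixels, amid what is visible of it).
- bot.pinpoint(picture, label): "at" ([column, row] in pixels: a listed point, or the origin of a listed thing).
The state is a dict: "clock": time; "qpos": joint angles; "qd": joint speeds; "joint_efforts": joint torques, N m; "position": TCP position; "tool_rot": TCP orientation; "force": force on the tool from outside, world axes, zero at the start; "moment": the same for the moment, N m; "grip_width": finger opening in m.
Only numpy, scipy, OpenCV 4.12 (cv2) and the standard library are available. Lean on these libraries where they do the work, as an engineer would, in place of code of your own. Each camera call takes 0.05 s, during which the arm holds its last target. There are 200 camera calls.

## Working session

There is one attempt and no reset: what is moved stays moved. The work goes in short steps, Python scripts to look and compute and a tool call to move; the robot and the scene stay as the last step left them, time stands still between calls to the robot, and variables do not carry over. Pictures are saved under pics/ and viewed, about 12 in all and at most 16, crops included, and the job is handed in when it is done.

Besides the shell and the picture viewer there is one more tool, called after "Call:" as name(argument=value, ...) on one line, values as JSON. move_arm: Moves the arm, as the interface text tells. Its arguments: {"type":"object","properties":{"moves":{"type":"string"},"grip":{"type":"number"},"grip_force":{"type":"number"}},"required":["moves"]}

```bash
ls; mkdir -p pics; cat > h.py <<'E'
import numpy as np, cv2
from workcell import bot
from scipy.spatial.transform import Rotation as R
def att(p):
    a=np.array(p["attitude"],float)
    return a if a.shape==(3,3) else R.from_euler('xyz',a).as_matrix()
def cloud(p):
    h,w=p["z_map"].shape
    u,v=np.meshgrid(np.arange(w),np.arange(h))
    pts=np.stack([u,v],-1).reshape(-1,1,2).astype(np.float64)
    n=cv2.undistortPoints(pts,np.array(p["K"],float),np.array(p["dist"],float)).reshape(h,w,2)
    z=p["z_map"].astype(float)
    c=np.stack([n[...,0]*z,-n[...,1]*z,-z],-1)
    W=c@att(p).T+np.array(p["eye"]); W[z<=0]=np.nan
    return W
def save(p,name,box=None,s=1):
    f=p["frame"]
    if box: f=f[box[1]:box[3],box[0]:box[2]]
    f=cv2.resize(f,None,fx=s,fy=s,interpolation=cv2.INTER_CUBIC)
    cv2.imwrite("pics/"+name,f[...,::-1])
E
python3 - <<'E'
from h import *
print(bot.observe(), bot.pinch_z)
ims=[]
for n in ["top","side"]:
    p=bot.grab_frame(n); print(n,p["eye"],p["attitude"],p["K"],p["dist"])
    np.savez(n+"0.npz",W=cloud(p),f=p["frame"])
    save(p,n+"0.png",s=1.5)
    W=cloud(p)
    for l in ["mat","block_1","half_block","test_gauge","hex_key_set","base_left","base_right"]:
        for d in bot.pinpoint(p,l)[:8]:
            c,r=[int(round(x)) for x in d["at"]]
            print(l,c,r,round(d["conf"],2),W[min(r,383),min(c,511)].round(3))
E
```

```text
pics
{'clock': 0.0, 'qpos': array([ 1.22884787,  0.52199616, -0.03632602,  1.5999965 ,  0.02120863,
        1.02113666, -0.1127943 ]), 'qd': array([ 3.15793137e-04, -2.08089451e-03,  1.07207696e-05,  2.40412867e-04,
       -9.78680898e-04,  1.12978156e-03, -1.16950976e-03]), 'joint_efforts': array([ 1.73776127e-03, -9.27094388e+01,  1.98136233e+00, -3.69932055e+01,
        1.80428725e-02,  8.07301782e-03,  1.56537243e-05]), 'position': array([ 0.1676163 , -0.60171201,  0.20154103]), 'tool_rot': array([-3.14044493e+00,  9.17043245e-05,  2.71747345e-01]), 'force': array([-0.44028943, -0.18007901, -0.1913894 ]), 'moment': array([ 0.03110749, -0.01523139,  0.02321759]), 'grip_width': 0.08546277655276359} 0.0187
top [ 0.47906255 -0.10335761  1.36343348] [ 0.06723392 -0.00552271 -1.58940077] [[370.96240773   0.         259.88942757]
 [  0.         370.96240773 194.85931017]
 [  0.           0.           1.        ]] [-0.07469181  0.          0.          0.          0.        ]
mat 319 205 0.64 [ 0.529 -0.329  0.007]
mat 309 200 0.61 [ 0.548 -0.293  0.   ]
block_1 216 239 0.61 [0.416 0.042 
[... 1091 characters left out ...]
0.6 [0.41  0.28  0.053]
block_1 276 213 0.58 [ 0.582 -0.199  0.002]
block_1 170 145 0.56 [0.421 0.2   0.078]
block_1 167 155 0.54 [0.396 0.183 0.059]
block_1 193 177 0.54 [0.413 0.037 0.078]
block_1 197 191 0.53 [0.404 0.003 0.044]
half_block 363 303 0.77 [ 0.583 -0.599  0.04 ]
half_block 245 231 0.74 [ 0.445 -0.214  0.045]
half_block 292 190 0.47 [ 0.669 -0.172  0.032]
test_gauge 340 261 0.93 [ 0.623 -0.461  0.032]
test_gauge 291 246 0.41 [ 0.545 -0.324  0.003]
hex_key_set 315 220 0.74 [ 0.665 -0.299  0.012]
hex_key_set 300 272 0.63 [ 0.511 -0.41   0.005]
base_left 279 219 0.63 [ 0.577 -0.222  0.   ]
base_left 308 272 0.57 [ 0.532 -0.423  0.001]
base_right 297 256 0.6 [ 0.539 -0.361  0.001]
```

View pics/top0.png

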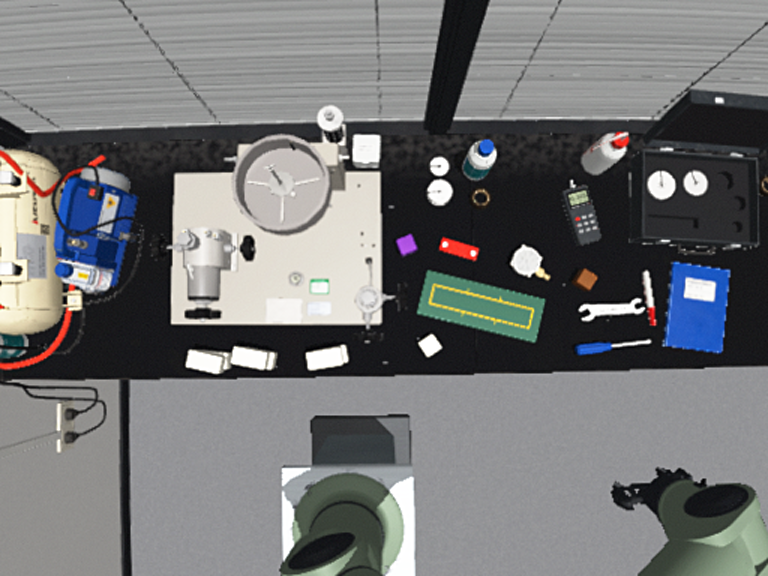

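View pics/side0.png

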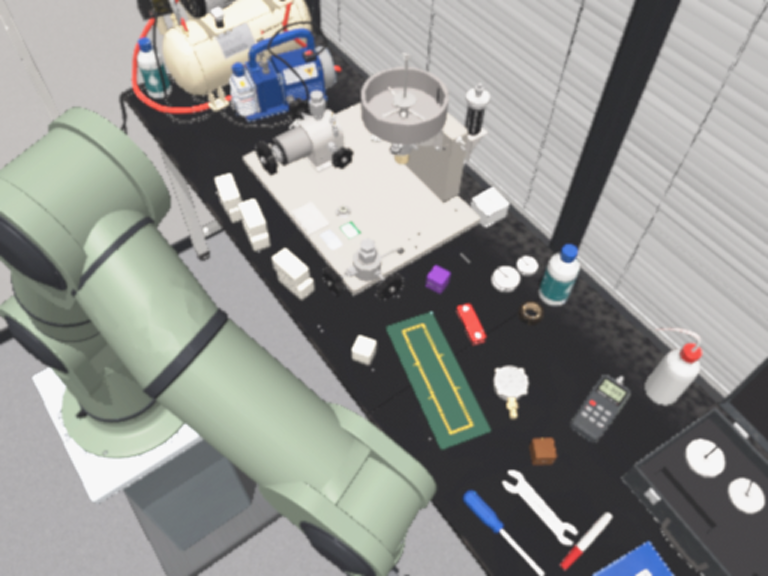

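Top view (1.5× scale): the mat is at about (480,306). The gauge at (525,262) is at its right (−y) end, and the hex key at (458,247) is at its left end. There are three stacks at about (207,360), (254,357) and (326,357). Half-block candidates are the white cube at (430,345), the purple cube at (406,244), the brown cube at (585,279) and the white box at (366,150). The right one is the white cube at (430,345). The purple and brown cubes are decoys, and the white box is too big and stands apart on the tester side.

```bash
python3 - <<'E'
from h import *
D=np.load("top0.npz");W=D["W"];f=D["f"].astype(int)
x,y,z=W[...,0],W[...,1],W[...,2]
white=(f.min(-1)>150)
# blocks
for zlo,zhi,n in [(.065,.095,"top"),(.03,.05,"half")]:
    m=((x>.34)&(x<.455 if n=="top" else x<.50)&(z>zlo)&(z<zhi)&white&(y>-.28)&(y<.45)).astype(np.uint8)
    k,l,s,c=cv2.connectedComponentsWithStats(m)
    for i in range(1,k):
        if s[i,4]<30: continue
        P=W[l==i][:,:2].astype(np.float32); r=cv2.minAreaRect(P*1000)
        print(n,s[i],r,np.nanmedian(z[l==i]).round(4))
# mat
g=(f[...,1]>f[...,0]+15)&(f[...,1]>f[...,2]+5)&(x>.4)&(x<.7)&(abs(y+.33)<.25)&(z<.03)
ye=(f[...,0]>150)&(f[...,1]>130)&(f[...,2]<110)&(x>.44)&(x<.62)&(abs(y+.33)<.2)&(z<.02)
for n,m in [("mat",g|ye),("yellow",ye)]:
    P=W[m][:,:2].astype(np.float32)*1000; print(n,len(P),cv2.minAreaRect(P),np.nanmedian(z[m]))
# tester front
for a in np.arange(-.1,.42,.04):
    m=(y>a)&(y<a+.04)&(x>.44)&(x<.6)&(z>.02)
    if m.sum(): print("tester y",a.round(2),"xmin",x[m].min().round(3),[ (h,x[m&(z>h)].min().round(3)) for h in (.05,.1) if (m&(z>h)).any()])
m=(abs(z)<.01)&(abs(y)<.3); print("bench xmin",x[m].min())
E
```

```text
top [154 231  24  15 268] ((420.9797058105469, 216.67828369140625), (80.041259765625, 39.86824417114258), 79.08441162109375) 0.0799
top [205 231  23  15 260] ((417.8807678222656, 42.00394058227539), (39.867042541503906, 76.11608123779297), 9.367660522460938) 0.0802
top [124 233  25  16 265] ((413.89520263671875, 322.5719299316406), (78.6036376953125, 40.37458801269531), 77.93004608154297) 0.0794
half [279 223  15  14 122] ((442.54742431640625, -202.62210083007812), (38.730995178222656, 38.84735870361328), 32.70485305786133) 0.0403
half [227 230   4  11  30] ((427.30596923828125, 0.7606658935546875), (36.66826629638672, 8.354962348937988), 8.535482406616211) 0.0398
half [143 235  10  11  34] ((419.833984375, 286.1495361328125), (44.22761535644531, 24.894798278808594), 32.391822814941406) 0.0388
half [178 235   5  11  35] ((411.9359130859375, 173.41184997558594), (9.245109558105469, 37.62440490722656), 77.01725006103516) 0.04
mat 2498 ((560.8810424804688, -343.09271240234375), (303.7806091308594, 171.3255157470703), 75.1575698852539) 0.0031873739581101956
yellow 329 ((565.6768798828125
[... 246 characters left out ...]
p.float64(0.459))]
tester y -0.02 xmin 0.441 [(0.05, np.float64(0.442))]
tester y 0.02 xmin 0.442 [(0.05, np.float64(0.498))]
tester y 0.06 xmin 0.499 [(0.05, np.float64(0.499))]
tester y 0.1 xmin 0.5 [(0.05, np.float64(0.5))]
tester y 0.14 xmin 0.5 [(0.05, np.float64(0.5))]
tester y 0.18 xmin 0.441 [(0.05, np.float64(0.442))]
tester y 0.22 xmin 0.443 [(0.05, np.float64(0.443))]
tester y 0.26 xmin 0.502 [(0.05, np.float64(0.502)), (0.1, np.float64(0.513))]
tester y 0.3 xmin 0.503 [(0.05, np.float64(0.503)), (0.1, np.float64(0.506))]
tester y 0.34 xmin 0.44 [(0.05, np.float64(0.44)), (0.1, np.float64(0.516))]
tester y 0.38 xmin 0.504 [(0.05, np.float64(0.504))]
bench xmin -0.11580214013974083
```

```bash
cat >> h.py <<'E'
def go(*wps, start=None):
    """print dx dy dz yaw (tool frame of call start) for each world waypoint (x,y,z,yaw), chained within one call; measured start"""
    if start is None:
        s=bot.observe(); p=np.array(s["position"]); yaw=s["tool_rot"][2]
    else: p=np.array(start[:3]); yaw=start[3]
    for w in wps:
        d=np.array(w[:3])-p; c,s_=np.cos(yaw),np.sin(yaw)
        dy=(w[3]-yaw+np.pi)%(2*np.pi)-np.pi
        print("%.1f %.1f %.1f %.3f"%(1e3*(c*d[0]+s_*d[1]),1e3*(s_*d[0]-c*d[1]),-1e3*d[2],-dy))
E
python3 - <<'E'
from h import *
go((.50,-.33,.35,1.30))
E
```

```text
393.0 -172.9 -147.9 -1.028
```

Call:
move_arm(moves="0 0 -40 -0.1;80 -35 -80 -0.2;393 -173 -148 -1.03;393 -173 -148 -1.03;393 -173 -148 -1.03;393 -173 -148 -1.03;393 -173 -148 -1.03;393 -173 -148 -1.03;393 -173 -148 -1.03;393 -173 -148 -1.03")

```text
clock: 1.63
position: [0.4494, -0.3708, 0.3354]
tool_rot: [3.141, 0.0, 1.307]
force: [0.4, -0.4, -0.0]
grip_width: 0.0852
```

Call:
move_arm(moves="0 0 0 0;0 0 0 0;0 0 0 0;0 0 0 0;0 0 0 0;0 0 0 0;0 0 0 0;0 0 0 0;0 0 0 0;0 0 0 0")

```text
clock: 2.47
position: [0.4482, -0.3723, 0.3346]
tool_rot: [-3.142, -0.0, 1.302]
force: [-0.5, 0.4, -0.4]
grip_width: 0.0855
```

```bash
python3 - <<'E'
from h import *
p=bot.grab_frame("wrist"); W=cloud(p); np.savez("w1.npz",W=W,f=p["frame"])
s=bot.observe(); print(s["clock"],s["position"],s["tool_rot"],s["qpos"]); print(p["eye"],p["attitude"],p["K"],p["dist"])
save(p,"w1.png",s=1.5)
for l in ["base_left","base_mid","base_right","mat","half_block"]:
    for d in bot.pinpoint(p,l)[:3]:
        c,r=[int(round(v)) for v in d["at"]]; print(l,c,r,round(d["conf"],2),W[min(r,383),min(c,511)].round(4))
E
```

```text
2.5167 [ 0.44820764 -0.37231547  0.33464386] [-3.14158212e+00  3.16197159e-05  1.30158646e+00] [ 0.85713883  0.36307277 -0.36945415  1.51946595  0.13413983  1.28410359
  0.20246829]
[ 0.46730531 -0.30769947  0.5036463 ] [-2.67182299e-01 -1.32082354e-04 -2.69735218e-01] [[335.68680515   0.         257.97201736]
 [  0.         335.68680515 195.73845909]
 [  0.           0.           1.        ]] [-0.07820798  0.          0.          0.          0.        ]
base_left 312 51 0.72 [ 0.5605 -0.2567  0.0011]
base_mid 316 143 0.74 [ 0.5364 -0.385  -0.0011]
base_mid 307 110 0.67 [ 0.5345 -0.3344 -0.0008]
base_mid 305 108 0.55 [ 5.323e-01 -3.308e-01 -5.000e-04]
base_right 309 170 0.69 [ 5.165e-01 -4.220e-01  5.000e-04]
mat 306 110 0.81 [ 0.5329 -0.3339  0.0007]
mat 316 183 0.45 [ 0.5223 -0.4446  0.0006]
half_block 218 30 0.7 [ 0.4428 -0.2029  0.0375]
half_block 384 258 0.63 [ 0.4983 -0.3739  0.3896]
half_block 318 181 0.31 [ 0.526  -0.4424  0.0007]
```

View pics/w1.png

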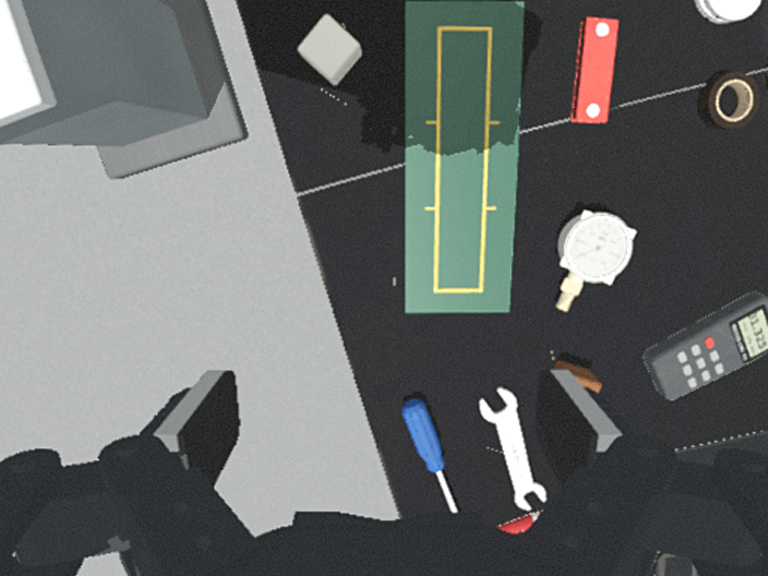

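The wrist view shows the outline from about (437,28) to (483,292), with its ticks at rows 122 and 208. The gauge at (597,247) is at the −y (right) end, so I build from the right. Next I fit the outline.

```bash
cat > mat.py <<'E'
from h import *
def fit(W,f):
    x,y,z=[W[...,i] for i in range(3)]; f=f.astype(int)
    reg=(x>.42)&(x<.65)&(y>-.52)&(y<-.15)&(abs(z)<.02)
    ye=reg&(f[...,0]-f[...,2]>45)&(f[...,1]-f[...,2]>30)&(f[...,0]>f[...,1]-5)
    k,l,s,c=cv2.connectedComponentsWithStats(ye.astype(np.uint8)); i=1+np.argmax(s[1:,4]); ye=l==i
    hsv=cv2.cvtColor(f.astype(np.uint8),cv2.COLOR_RGB2HSV)
    g=reg&(hsv[...,0]>55)&(hsv[...,0]<90)&(hsv[...,1]>70)&(hsv[...,2]>40)
    k,l,s,c=cv2.connectedComponentsWithStats((g|ye).astype(np.uint8)); i=1+np.argmax(s[1:,4])
    for n,m in [("yellow",ye),("mat",l==i)]:
        P=W[m][:,:2].astype(np.float32)*1000; print(n,len(P),cv2.minAreaRect(P),np.nanmedian(z[m]).round(4))
    return W[ye]
from scipy.optimize import least_squares
def outl(Y):
    P=Y[:,:2]
    def res(q):
        c,s=np.cos(q[2]),np.sin(q[2]); d=P-q[:2]
        u=c*d[:,0]+s*d[:,1]; v=-s*d[:,0]+c*d[:,1]
        a=abs(u)-.02275; b=abs(v)-.12475   # centre line of the yellow line
        r=np.where(b>0,np.hypot(np.maximum(a,0),b),np.where(a>0,a,np.minimum(abs(a),abs(b))))
        return r
    q=least_squares(res,[P[:,0].mean(),P[:,1].mean(),-.26],loss="soft_l1",f_scale=.001)
    print("outline fit x y yaw",q.x.round(4),"rms mm",1e3*np.sqrt(np.mean(q.fun**2)))
if __name__=="__main__":
    for n in ["top0","w1"]:
        D=np.load(n+".npz"); outl(fit(D["W"],D["f"]))
E
python3 mat.py
python3 - <<'E'
from h import *
D=np.load("w1.npz");W=D["W"];x,y,z=[W[...,i] for i in range(3)]
m=(z>.032)&(z<.05)&(x>.39)&(x<.5)&(y>-.26)&(y<-.15)
print("half",cv2.minAreaRect(W[m][:,:2].astype(np.float32)*1000),W[m].mean(0))
m=(z>.006)&(x>.55)&(x<.7)&(y>-.4)&(y<-.2); print("hexkey",cv2.minAreaRect(W[m][:,:2].astype(np.float32)*1000))
m=(z>.006)&(x>.56)&(x<.7)&(y>-.53)&(y<-.4); print("gauge",cv2.minAreaRect(W[m][:,:2].astype(np.float32)*1000))
go((.39,.10,.30,1.45))
E
```

```text
yellow 266 ((536.0022583007812, -335.41094970703125), (256.0810852050781, 59.62092971801758), 74.98580932617188) 0.0031
mat 2326 ((533.7060546875, -336.069091796875), (305.20147705078125, 115.88014221191406), 74.89986419677734) 0.0031
outline fit x y yaw [ 0.5331 -0.3351 -0.2601] rms mm 2.209730120599424
yellow 1288 ((535.207275390625, -334.7502746582031), (254.94921875, 70.63684844970703), 74.50727081298828) 0.0004
mat 7688 ((535.6178588867188, -335.32366943359375), (302.4885559082031, 111.23152923583984), 74.9803237915039) 0.0002
outline fit x y yaw [ 0.5349 -0.3348 -0.2614] rms mm 2.3205509535248985
half ((443.2378234863281, -204.13125610351562), (40.20262908935547, 40.282230377197266), 31.866168975830078) [ 0.44343459 -0.2046384   0.0369019 ]
hexkey ((675.811279296875, -281.3807678222656), (92.49956512451172, 31.521984100341797), 72.74093627929688)
gauge ((634.2486572265625, -458.7511901855469), (103.2181167602539, 67.24137878417969), 65.6878890991211)
439.8 -181.7 34.6 -0.148
```

```bash
python3 - <<'E'
from h import *
go((.42,-.05,.30,1.45))
E
```

```text
303.1 -112.9 34.6 -0.148
```

Call:
move_arm(moves="303 -113 34 -0.15;303 -113 34 -0.15;303 -113 34 -0.15;303 -113 34 -0.15;303 -113 34 -0.15;303 -113 34 -0.15;303 -113 34 -0.15;303 -113 34 -0.15;303 -113 34 -0.15;303 -113 34 -0.15", grip=0.75)

```text
clock: 3.6
position: [0.4198, -0.0488, 0.3009]
tool_rot: [3.141, 0.0, 1.455]
force: [-1.0, -0.6, -0.4]
grip_width: 0.064
```

```bash
cat > blk.py <<'E'
from h import *
from scipy.optimize import least_squares
def tops(W,f,zlo,zhi,box,wmin=130,dz=0):
    x,y,z=[W[...,i] for i in range(3)]
    m=(x>box[0])&(x<box[1])&(y>box[2])&(y<box[3])&(z>zlo)&(z<zhi)
    k,l,s,c=cv2.connectedComponentsWithStats(m.astype(np.uint8))
    out=[]
    for i in range(1,k):
        if s[i,4]<150: continue
        r=cv2.minAreaRect(W[l==i][:,:2].astype(np.float32)*1000)
        (cx,cy),(a,b),th=r
        if a<b: th+=90; a,b=b,a
        th=th%180
        print("c %.1f %.1f size %.1f %.1f yaw %.3f z %.4f px %s"%(cx,cy,a,b,np.radians(th),np.nanmedian(z[l==i]),c[i].round()))
def corners(): pass
E
python3 - <<'E'
from blk import *
s=bot.observe(); print(s["clock"],s["position"],s["tool_rot"])
p=bot.grab_frame("wrist"); W=cloud(p); np.savez("w2.npz",W=W,f=p["frame"]); save(p,"w2.png",s=1.5)
print(p["eye"])
tops(W,p["frame"],.066,.09,(.36,.47,-.1,.42))
print("40"); tops(W,p["frame"],.032,.046,(.36,.47,-.1,.42))
go((.418,.042,.16,1.735))
E
```

```text
3.6 [ 0.4197965  -0.04881315  0.30087285] [3.14107980e+00 3.76852673e-04 1.45490750e+00]
[0.42882441 0.01783767 0.4698772 ]
c 418.2 42.4 size 80.2 40.0 yaw 1.706 z 0.0771 px [246.  82.]
c 457.4 -53.3 size 62.8 12.7 yaw 1.335 z 0.0817 px [290. 155.]
40
c 429.0 -0.2 size 40.3 15.0 yaw 0.443 z 0.0369 px [260. 119.]
91.3 -12.8 140.8 -0.282
```

View pics/w2.png

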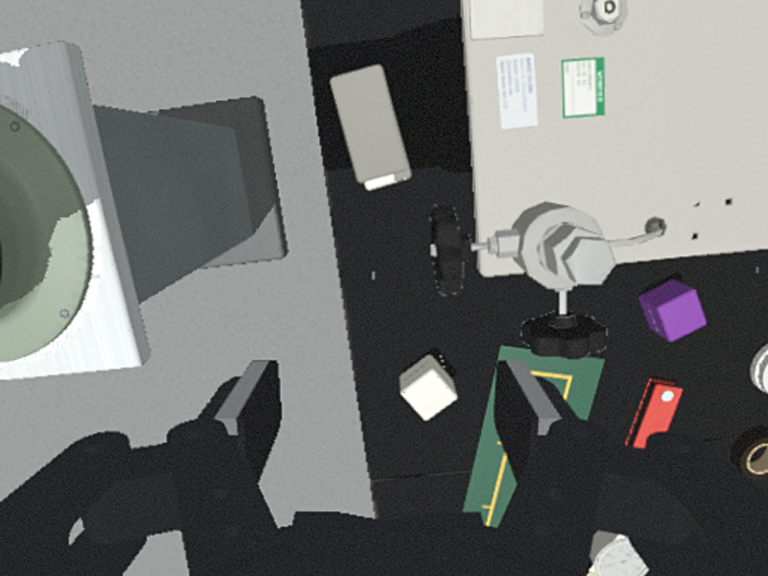

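The wrist view shows stack 1's top at about (371,122), which agrees with the top camera to within 1 mm. The half block is at (428,386), the purple decoy at (672,308), and the tester handwheel at (447,250) is clear of the stack. Picking from stack 1.

```bash
python3 - <<'E'
from h import *
go((.4182,.0424,.12,1.706))
E
```

```text
91.7 -12.6 180.8 -0.253
```

Call:
move_arm(moves="45 -6 60 -0.12;92 -12.6 130 -0.25;92 -12.6 181 -0.253;92 -12.6 181 -0.253;92 -12.6 181 -0.253;92 -12.6 200 -0.253;92 -12.6 225 -0.253;92 -12.6 245 -0.253;92 -12.6 257 -0.253;92 -12.6 257 -0.253")

```text
clock: 4.48
position: [0.4174, 0.0417, 0.0415]
tool_rot: [-3.138, 0.0, 1.704]
force: [-0.2, 0.7, -0.4]
grip_width: 0.064
```

Call:
move_arm(moves="0 0 0 0;0 0 0 0;0 0 0 0;0 0 0 0;0 0 0 0;0 0 -5 0;0 0 -40 0;0 0 -80 0;0 0 -120 0;0 0 -180 0", grip=0.2, grip_force=60)

```text
clock: 5.32
position: [0.4175, 0.043, 0.2078]
tool_rot: [-3.141, -0.001, 1.705]
force: [1.4, -1.0, -1.4]
grip_width: 0.0377
```

```bash
python3 - <<'E'
from blk import *
s=bot.observe(); print(s["clock"],s["position"],s["tool_rot"],s["grip_width"],s["force"])
p=bot.grab_frame("wrist"); W=cloud(p); np.savez("w3.npz",W=W,f=p["frame"]); save(p,"w3.png",s=1.5)
# held block: points in the tool frame
R_=R.from_euler('xyz',s["tool_rot"]).as_matrix(); T=(W-s["position"])@R_
m=(abs(T[...,1])<.03)&(T[...,0]>0)&(T[...,0]<.1)&(abs(T[...,2])<.06)
for zlo in np.arange(-.05,.05,.005):
    k=m&(T[...,2]>zlo)&(T[...,2]<zlo+.005)
    if k.sum()>5: print(zlo.round(3),k.sum(),np.nanpercentile(T[k][:,0],[1,50,99]).round(4),np.nanpercentile(T[k][:,1],[1,99]).round(4))
go((.5128,-.4142,.22,1.31),(.5128,-.4142,.06,1.31))
E
```

```text
5.3167 [0.41748127 0.04301921 0.20783077] [-3.14131574e+00 -8.12886972e-04  1.70546003e+00] 0.03766962740765782 [ 1.36764014 -1.04293611 -1.40997257]
-0.05 356 [0.0005 0.0107 0.0117] [-0.0298  0.0297]
-0.045 323 [0.0006 0.0107 0.0116] [-0.0299  0.0297]
-0.04 281 [0.0007 0.0106 0.0117] [-0.0296  0.0298]
-0.035 8261 [0.0005 0.0216 0.0405] [-0.0183  0.0203]
-0.03 245 [0.0116 0.0408 0.0413] [-0.0187  0.021 ]
-0.025 158 [0.0401 0.0409 0.0413] [-0.0176  0.019 ]
-0.02 156 [0.0402 0.0409 0.0412] [-0.0171  0.0191]
-0.015 125 [0.0401 0.0409 0.0413] [-0.0178  0.0185]
-0.01 128 [0.0401 0.0409 0.0413] [-0.018   0.0189]
-0.005 108 [0.0401 0.041  0.0412] [-0.0182  0.0182]
-0.0 90 [0.0403 0.0409 0.0412] [-0.0171  0.0185]
-466.4 29.7 -5.4 0.396
-466.4 29.7 154.6 0.396
```

View pics/w3.png

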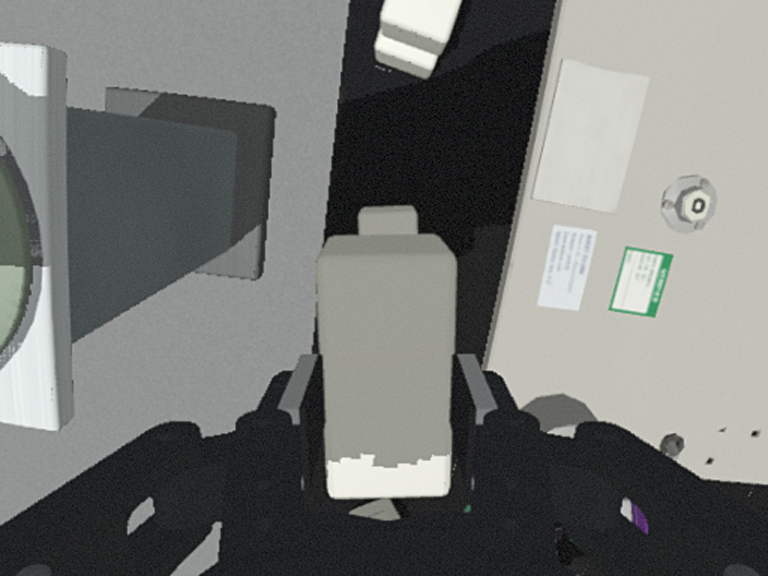

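The held block is centred between the jaws at (385,340), and its front end is 41 mm ahead of the TCP, so the block's centre is offset +1 mm. The lower block of stack 1 shows behind it at (388,220). Carrying this one to base_right.

Call:
move_arm(moves="0 0 -25 0;-466 29 -27 0.396;-466 29 -27 0.396;-466 29 -27 0.396;-466 29 -27 0.396;-466 29 -27 0.396;-466 29 -27 0.396;-466 29 -27 0.396;-466 29 -27 0.396;-466 29 -27 0.396")

```text
clock: 6.2
position: [0.4911, -0.3274, 0.233]
tool_rot: [3.141, -0.0, 1.309]
force: [1.9, 0.5, -0.5]
grip_width: 0.0379
```

```bash
python3 - <<'E'
from h import *
s=bot.observe(); print(s["clock"],s["position"],s["tool_rot"],s["grip_width"],s["qd"].round(2))
go((.5125,-.4152,.10,1.31),(.5125,-.4152,.03,1.31))
E
```

```text
6.2 [ 0.49108627 -0.32735894  0.23297473] [ 3.14064844e+00 -5.62953342e-05  1.30854846e+00] 0.037876337576219186 [ 0.38  0.55  0.19 -0.9   0.12  0.36  0.67]
-79.3 43.5 133.0 -0.001
-79.3 43.5 203.0 -0.001
```

Call:
move_arm(moves="-79 43 40 0;-79 43 80 0;-79 43 120 0;-79 43 150 0;-79 43 180 0;-79 43 195 0;-79 43 203 0;-79 43 203 0;-79 43 203 0;-79 43 203 0")

```text
clock: 7.03
position: [0.5136, -0.4132, 0.0315]
tool_rot: [3.139, 0.001, 1.309]
force: [0.1, 0.1, -0.6]
grip_width: 0.0376
```

```bash
python3 - <<'E'
from h import *
s=bot.observe(); print(s["clock"],s["position"],s["tool_rot"],s["grip_width"],s["qd"].round(2))
go((.5125,-.4152,.0055,1.31))
E
```

```text
7.0333 [ 0.51356035 -0.41324684  0.03147207] [3.13856523e+00 9.96595133e-04 1.30860207e+00] 0.03755133962791798 [-0. -0.  0.  0.  0. -0. -0.]
-2.2 -0.5 26.0 -0.001
```

Call:
move_arm(moves="-2.2 -0.5 5 0;-2.2 -0.5 10 0;-2.2 -0.5 15 0;-2.2 -0.5 19 0;-2.2 -0.5 22 0;-2.2 -0.5 24 0;-2.2 -0.5 26 0;-2.2 -0.5 26 0;-2.2 -0.5 26 0;-2.2 -0.5 26 0")

```text
clock: 7.87
position: [0.5112, -0.4147, 0.0063]
tool_rot: [-3.141, 0.001, 1.308]
force: [-19.3, 13.1, 61.1]
grip_width: 0.0375
```

Call:
move_arm(moves="0 0 0 0;0 0 0 0;0 0 0 0;0 0 0 0;0 0 -8 0;0 0 -40 0;0 0 -80 0;0 0 -120 0;0 0 -170 0;0 0 -220 0", grip=0.72)

```text
clock: 8.7
position: [0.5111, -0.4141, 0.2087]
tool_rot: [3.142, -0.0, 1.309]
force: [-0.6, -0.4, -0.2]
grip_width: 0.0614
```

```bash
python3 - <<'E'
from h import *
s=bot.observe(); print(s["clock"],s["position"],s["tool_rot"],s["grip_width"],s["qd"].round(2))
go((.42,.06,.25,1.37),(.421,.10,.25,1.37))
E
```

```text
8.7 [ 0.5110569  -0.41413766  0.20872365] [ 3.14154621e+00 -2.64782911e-04  1.30909194e+00] 0.06137513329746941 [ 0.06 -0.47 -0.11 -0.52 -0.25  0.94  0.2 ]
434.4 -210.6 -41.3 -0.061
473.3 -220.0 -41.3 -0.061
```

Call:
move_arm(moves="434 -210 -41 -0.06;434 -210 -41 -0.06;434 -210 -41 -0.06;434 -210 -41 -0.06;434 -210 -41 -0.06;434 -210 -41 -0.06;434 -210 -41 -0.06;434 -210 -41 -0.06;434 -210 -41 -0.06;434 -210 -41 -0.06")

```text
clock: 9.53
position: [0.4327, -0.005, 0.2422]
tool_rot: [3.141, 0.0, 1.369]
force: [1.7, 0.6, -0.5]
grip_width: 0.0615
```

Call:
move_arm(moves="90 -30 0 0;90 -30 0 0;90 -30 0 0;90 -30 0 0;90 -30 0 0;90 -30 0 0;90 -30 0 0;90 -30 0 0;90 -30 0 0;90 -30 0 0")

```text
clock: 10.37
position: [0.4223, 0.087, 0.2416]
tool_rot: [-3.142, 0.0, 1.368]
force: [-0.2, 0.0, 0.7]
grip_width: 0.0616
```

```bash
python3 - <<'E'
from blk import *
s=bot.observe(); print(s["clock"],s["position"],s["tool_rot"],s["qd"].round(2))
p=bot.grab_frame("wrist"); W=cloud(p); np.savez("w4.npz",W=W,f=p["frame"])
tops(W,p["frame"],.066,.09,(.36,.47,-.1,.42))
go((.421,.2165,.11,1.38),(.421,.2165,.044,1.38))
p=bot.grab_frame("top"); np.savez("top1.npz",W=cloud(p),f=p["frame"])
print("wall");tops(cloud(p),p["frame"],.035,.06,(.45,.60,-.5,-.2))
E
```

```text
10.3667 [0.42227378 0.08702769 0.24155994] [-3.14156515e+00  2.94037482e-05  1.36782889e+00] [-0. -0. -0.  0.  0.  0. -0.]
c 421.7 214.9 size 73.5 40.6 yaw 1.368 z 0.0771 px [229.  41.]
c 459.4 -52.9 size 61.8 12.9 yaw 1.397 z 0.0819 px [315. 277.]
126.5 -27.2 131.5 -0.012
126.5 -27.2 197.5 -0.012
wall
c 512.6 -413.1 size 82.3 40.5 yaw 1.318 z 0.0432 px [344. 209.]
```

Call:
move_arm(moves="60 -13 30 -0.01;110 -24 60 -0.01;126.5 -27 100 -0.01;126.5 -27 131 -0.01;126.5 -27 131 -0.01;126.5 -27 150 -0.01;126.5 -27 175 -0.01;126.5 -27 192 -0.01;126.5 -27 197.5 -0.01;126.5 -27 197.5 -0.01")

```text
clock: 11.3
position: [0.4205, 0.2166, 0.0432]
tool_rot: [-3.14, 0.001, 1.379]
force: [-1.5, -0.3, 0.0]
grip_width: 0.0612
```

Call:
move_arm(moves="0 0 0 0;0 0 0 0;0 0 0 0;0 0 0 0;0 0 0 0;0 0 -5 0;0 0 -40 0;0 0 -80 0;0 0 -120 0;0 0 -160 0", grip=0.2)

```text
clock: 12.13
position: [0.4205, 0.2168, 0.2069]
tool_rot: [3.142, -0.001, 1.379]
force: [0.9, -0.2, -1.2]
grip_width: 0.0373
```

Call:
move_arm(moves="0 0 -30 0;-100 0 -40 0;-200 0 -40 0;-200 0 -40 0;-200 0 -40 0;-200 0 -40 0;-200 0 -40 0;-200 0 -40 0;-200 0 -40 0;-200 0 -40 0")

```text
clock: 12.97
position: [0.3832, 0.0215, 0.2444]
tool_rot: [3.141, -0.0, 1.38]
force: [-0.2, -0.1, -1.4]
grip_width: 0.0376
```

```bash
cat >> blk.py <<'E'
def held():
    s=bot.observe(); print("t %.1f"%s["clock"],s["position"].round(4),s["tool_rot"].round(4),s["grip_width"].round(4),"F",s["force"].round(1))
    p=bot.grab_frame("wrist"); W=cloud(p)
    R_=R.from_euler('xyz',s["tool_rot"]).as_matrix(); T=(W-s["position"])@R_
    m=(abs(T[...,1])<.015)&(T[...,0]>.005)&(T[...,0]<.1)
    top=m&(T[...,2]>-.045)&(T[...,2]<-.02)&(T[...,0]>.012)&(T[...,0]<.018)
    f=m&(T[...,2]>-.028)&(T[...,2]<.0)
    k=m&(T[...,2]>-.05)&(T[...,2]<-.0)
    print("front tool-x",np.nanmedian(T[f][:,0]).round(4),f.sum(),"top tool-z",np.nanmedian(T[top][:,2]).round(4), "edge slope", np.polyfit(T[f][:,1],T[f][:,0],1).round(4) if f.sum()>20 else None)
    return p,W
E
python3 - <<'E'
from blk import *
held()
go((.5337,-.336,.22,1.31))
E
```

```text
Traceback (most recent call last):
  File "blk.py", line 17, in held
    s=bot.observe(); print("t %.1f"%s["clock"],s["position"].round(4),s["tool_rot"].round(4),s["grip_width"].round(4),"F",s["force"].round(1))
                                                                                             ^^^^^^^^^^^^^^^^^^^^^
AttributeError: 'float' object has no attribute 'round'
```

```bash
sed -i 's/s\["grip_width"\].round(4)/round(s["grip_width"],4)/' blk.py
python3 - <<'E'
from blk import *
held()
go((.5337,-.336,.22,1.31))
E
```

```text
t 13.0 [0.3832 0.0215 0.2444] [ 3.1410e+00 -4.0000e-04  1.3803e+00] 0.0376 F [-0.2 -0.1 -1.4]
front tool-x 0.0411 647 top tool-z -0.0318 edge slope [-0.0053  0.0411]
-322.7 215.5 24.3 0.071
```

```bash
python3 - <<'E'
from blk import *
go((.5323,-.3356,.22,1.311),(.5323,-.3356,.04,1.311))
E
```

```text
-322.5 214.0 24.3 0.070
-322.5 214.0 204.3 0.070
```

Call:
move_arm(moves="-322.5 214 10 0.07;-322.5 214 10 0.07;-322.5 214 10 0.07;-322.5 214 10 0.07;-322.5 214 10 0.07;-322.5 214 10 0.07;-322.5 214 10 0.07;-322.5 214 10 0.07;-322.5 214 10 0.07;-322.5 214 10 0.07")

```text
clock: 13.85
position: [0.5325, -0.3416, 0.2325]
tool_rot: [-3.141, 0.001, 1.306]
force: [-0.1, -1.2, -0.7]
grip_width: 0.0377
```

Call:
move_arm(moves="0 0 40 0;0 0 80 0;0 0 120 0;0 0 150 0;0 0 175 0;0 0 190 0;0 0 190 0;0 0 190 0;0 0 190 0;0 0 190 0")

```text
clock: 14.68
position: [0.5325, -0.337, 0.0455]
tool_rot: [3.14, 0.0, 1.309]
force: [0.3, 1.2, -1.0]
grip_width: 0.0375
```

```bash
python3 - <<'E'
from blk import *
s=bot.observe(); print(s["clock"],s["position"],s["tool_rot"],s["grip_width"],s["qd"].round(2))
go((.5323,-.3356,.0095,1.311))
E
```

```text
14.6833 [ 0.53245538 -0.33698755  0.04548126] [3.13966124e+00 3.47994690e-04 1.30902799e+00] 0.03749847801019123 [ 0. -0.  0.  0. -0. -0. -0.]
1.3 -0.5 36.0 -0.002
```

```bash
cat >> h.py <<'E'
def avg(n=5):
    L=[]
    for i in range(n):
        s=bot.observe(); r=R.from_euler('xyz',s["tool_rot"]).as_matrix()
        L.append(list(s["position"])+[np.arctan2(r[1,0],r[0,0])]); bot.grab_frame("wrist")
    L=np.array(L); print("mean",L.mean(0).round(4),"sd",L.std(0).round(4),"t",round(bot.observe()["clock"],1)); return L.mean(0)
E
python3 - <<'E'
from blk import *
a=avg(6)
go((.5323,-.3356,.0095,1.311),start=a)
E
```

```text
mean [ 0.5321 -0.337   0.0451  1.3089] sd [0.0002 0.     0.0003 0.0001] t 15.0
1.4 -0.2 35.6 -0.002
```

Call:
move_arm(moves="1.4 -0.2 10 0;1.4 -0.2 18 0;1.4 -0.2 24 0;1.4 -0.2 29 0;1.4 -0.2 32 0;1.4 -0.2 34 0;1.4 -0.2 35 0;1.4 -0.2 35.6 0;1.4 -0.2 35.6 0;1.4 -0.2 35.6 0")

```text
clock: 15.82
position: [0.5318, -0.3356, 0.0087]
tool_rot: [3.141, 0.0, 1.309]
force: [-1.0, 1.0, -0.9]
grip_width: 0.0376
```

Call:
move_arm(moves="0 0 0 0;0 0 0 0;0 0 0 0;0 0 0 0;0 0 -8 0;0 0 -40 0;0 0 -80 0;0 0 -120 0;0 0 -170 0;0 0 -220 0", grip=0.72)

```text
clock: 16.65
position: [0.5313, -0.3352, 0.2146]
tool_rot: [3.141, -0.0, 1.309]
force: [0.5, -0.2, 0.2]
grip_width: 0.0614
```

```bash
python3 - <<'E'
from blk import *
s=bot.observe(); print(s["clock"],s["position"])
go((.41,.19,.25,1.37))
p=bot.grab_frame("side"); print("side");tops(cloud(p),p["frame"],.033,.06,(.45,.60,-.5,-.2))
E
```

```text
16.65 [ 0.53130176 -0.33516086  0.21456637]
475.9 -253.0 -35.4 -0.061
side
c 520.3 -374.4 size 162.5 41.8 yaw 1.318 z 0.0431 px [296. 258.]
```

Call:
move_arm(moves="476 -253 -35 -0.06;476 -253 -35 -0.06;476 -253 -35 -0.06;476 -253 -35 -0.06;476 -253 -35 -0.06;476 -253 -35 -0.06;476 -253 -35 -0.06;476 -253 -35 -0.06;476 -253 -35 -0.06;476 -253 -35 -0.06")

```text
clock: 17.53
position: [0.4374, 0.0714, 0.2396]
tool_rot: [3.14, 0.0, 1.369]
force: [1.6, 0.1, 0.1]
grip_width: 0.0615
```

Call:
move_arm(moves="140 -55 0 0;140 -55 0 0;140 -55 0 0;140 -55 0 0;140 -55 0 0;140 -55 0 0;140 -55 0 0;140 -55 0 0;140 -55 0 0;140 -55 0 0")

```text
clock: 18.37
position: [0.4128, 0.217, 0.2389]
tool_rot: [3.141, 0.0, 1.367]
force: [-0.6, -0.3, -0.3]
grip_width: 0.0615
```

```bash
python3 - <<'E'
from blk import *
a=avg(3)
p=bot.grab_frame("wrist"); W=cloud(p)
tops(W,p["frame"],.066,.09,(.36,.47,.1,.42))
print("40"); tops(W,p["frame"],.03,.046,(.36,.47,.1,.42))
go((.414,.3226,.11,1.36),(.414,.3226,.044,1.36),start=a)
E
```

```text
mean [0.4127 0.2172 0.2389 1.3675] sd [0.     0.0001 0.     0.0002] t 18.5
c 415.3 323.5 size 80.6 39.0 yaw 1.344 z 0.0771 px [236.  63.]
40
c 428.3 300.1 size 69.2 32.0 yaw 0.864 z 0.0368 px [254.  94.]
c 419.0 210.8 size 79.1 39.8 yaw 1.379 z 0.0370 px [264. 169.]
103.5 -20.0 128.9 0.008
103.5 -20.0 194.9 0.008
```

Call:
move_arm(moves="60 -11 40 0.01;100 -19 80 0.016;104 -19.3 115 0.016;104 -19.3 129 0.016;104 -19.3 129 0.016;104 -19.3 150 0.016;104 -19.3 175 0.016;104 -19.3 190 0.016;104 -19.3 195 0.016;104 -19.3 195 0.016")

```text
clock: 19.4
position: [0.4143, 0.3231, 0.0435]
tool_rot: [-3.141, 0.001, 1.353]
force: [0.1, -0.7, -0.0]
grip_width: 0.0616
```

Call:
move_arm(moves="0 0 0 0;0 0 0 0;0 0 0 0;0 0 0 0;0 0 0 0;0 0 -5 0;0 0 -40 0;0 0 -80 0;0 0 -120 0;0 0 -160 0", grip=0.2)

```text
clock: 20.23
position: [0.4139, 0.3235, 0.2067]
tool_rot: [3.142, -0.001, 1.353]
force: [1.1, 0.1, -1.3]
grip_width: 0.0374
```

Call:
move_arm(moves="0 0 -30 0;-100 0 -40 0;-280 0 -40 0;-280 0 -40 0;-280 0 -40 0;-280 0 -40 0;-280 0 -40 0;-280 0 -40 0;-280 0 -40 0;-280 0 -40 0")

```text
clock: 21.07
position: [0.3538, 0.049, 0.2447]
tool_rot: [3.139, 0.0, 1.35]
force: [0.3, 1.5, -1.4]
grip_width: 0.0376
```

```bash
python3 - <<'E'
from blk import *
held(); a=avg(3)
go((.5535,-.2565,.21,1.311),start=a)
p=bot.grab_frame("top"); print("top");tops(cloud(p),p["frame"],.033,.06,(.45,.60,-.5,-.2)); tops(cloud(p),p["frame"],.033,.046,(.36,.47,-.3,.42))
E
```

```text
t 21.1 [0.3538 0.049  0.2447] [3.1395e+00 4.0000e-04 1.3497e+00] 0.0376 F [ 0.3  1.5 -1.4]
front tool-x 0.0399 672 top tool-z -0.0318 edge slope [-0.0146  0.0399]
mean [0.3541 0.0507 0.2444 1.353 ] sd [0.     0.0004 0.0002 0.001 ] t 21.3
-256.9 261.1 34.4 0.042
top
c 522.1 -374.5 size 164.2 40.7 yaw 1.324 z 0.0431 px [333. 206.]
c 418.5 208.2 size 80.2 40.6 yaw 1.373 z 0.0396 px [171. 238.]
c 421.3 33.7 size 75.6 39.8 yaw 1.751 z 0.0399 px [219. 237.]
c 415.6 318.7 size 79.0 40.0 yaw 1.464 z 0.0399 px [140. 240.]
```

```bash
python3 - <<'E'
from blk import *
a=avg(2)
go((.5534,-.255,.24,1.311),start=a)
E
```

```text
mean [0.354  0.0511 0.2438 1.3545] sd [0.     0.0001 0.     0.0001] t 21.4
-256.2 260.5 3.8 0.044
```

Call:
move_arm(moves="-256 260.5 3.8 0.044;-256 260.5 3.8 0.044;-256 260.5 3.8 0.044;-256 260.5 3.8 0.044;-256 260.5 3.8 0.044;-256 260.5 3.8 0.044;-256 260.5 3.8 0.044;-256 260.5 3.8 0.044;-256 260.5 3.8 0.044;-256 260.5 3.8 0.044")

```text
clock: 22.25
position: [0.5545, -0.2611, 0.2382]
tool_rot: [-3.141, 0.001, 1.304]
force: [-0.1, -0.9, -1.2]
grip_width: 0.0375
```

Call:
move_arm(moves="0 0 40 0;0 0 80 0;0 0 120 0;0 0 150 0;0 0 175 0;0 0 190 0;0 0 195 0;0 0 195 0;0 0 195 0;0 0 195 0")

```text
clock: 23.08
position: [0.5536, -0.2562, 0.0462]
tool_rot: [3.14, 0.0, 1.309]
force: [-0.1, -0.0, -0.3]
grip_width: 0.0372
```

```bash
python3 - <<'E'
from blk import *
a=avg(3)
go((.5534,-.255,.009,1.311),start=a)
E
```

```text
mean [ 0.5536 -0.2562  0.0462  1.3087] sd [0.0001 0.0001 0.     0.0001] t 23.2
1.2 -0.5 37.2 -0.002
```

Call:
move_arm(moves="1.2 -0.5 10 -0.002;1.2 -0.5 18 -0.002;1.2 -0.5 24 -0.002;1.2 -0.5 29 -0.002;1.2 -0.5 33 -0.002;1.2 -0.5 35 -0.002;1.2 -0.5 36.5 -0.002;1.2 -0.5 37.2 -0.002;1.2 -0.5 37.2 -0.002;1.2 -0.5 37.2 -0.002")

```text
clock: 24.07
position: [0.5525, -0.2547, 0.0085]
tool_rot: [-3.141, 0.0, 1.311]
force: [-6.4, 2.8, 13.5]
grip_width: 0.0375
```

Call:
move_arm(moves="0 0 0 0;0 0 0 0;0 0 0 0;0 0 0 0;0 0 -8 0;0 0 -40 0;0 0 -80 0;0 0 -120 0;0 0 -170 0;0 0 -220 0", grip=0.72)

```text
clock: 24.9
position: [0.5522, -0.2545, 0.2138]
tool_rot: [3.141, -0.0, 1.311]
force: [0.4, -0.3, -0.8]
grip_width: 0.0616
```

```bash
python3 - <<'E'
from blk import *
s=bot.observe(); print(s["clock"],s["position"])
go((.42,-.33,.26,1.31))
for n in ("top","side"):
    p=bot.grab_frame(n); W=cloud(p);print(n);tops(W,p["frame"],.033,.06,(.47,.60,-.5,-.2)); tops(W,p["frame"],.03,.046,(.36,.475,-.32,-.1))
E
```

```text
24.9 [ 0.55223531 -0.25448409  0.21382224]
-106.9 -108.4 -46.2 0.001
top
side
c 530.6 -333.7 size 245.5 41.9 yaw 1.318 z 0.0433 px [291. 248.]
c 440.9 -204.4 size 42.6 42.1 yaw 0.535 z 0.0402 px [242. 231.]
```

```bash
python3 - <<'E'
from blk import *
a=avg(2)
go((.4428,-.204,.20,.563),(.4428,-.204,.06,.563),(.4428,-.204,.005,.563),start=a)
E
```

```text
mean [ 0.5547 -0.2554  0.2168  1.3105] sd [0.0007 0.0001 0.0017 0.    ] t 25.1
20.9 -121.4 16.8 0.748
20.9 -121.4 156.8 0.748
20.9 -121.4 211.8 0.748
```

Call:
move_arm(moves="20.9 -121.4 0 0.748;20.9 -121.4 0 0.748;20.9 -121.4 17 0.748;20.9 -121.4 17 0.748;20.9 -121.4 30 0.748;20.9 -121.4 60 0.748;20.9 -121.4 100 0.748;20.9 -121.4 130 0.748;20.9 -121.4 130 0.748;20.9 -121.4 130 0.748")

```text
clock: 25.93
position: [0.4396, -0.2027, 0.0802]
tool_rot: [-3.138, 0.002, 0.563]
force: [0.4, 0.1, -0.1]
grip_width: 0.0616
```

```bash
python3 - <<'E'
from blk import *
a=avg(2)
p=bot.grab_frame("wrist");W=cloud(p);save(p,"w5.png",s=1.2)
tops(W,p["frame"],.03,.046,(.36,.5,-.32,-.1))
go((.4428,-.204,.005,.563),start=a)
E
```

```text
mean [ 0.4401 -0.2029  0.0809  0.5632] sd [0.0005 0.0002 0.0007 0.0001] t 26.0
c 443.4 -202.8 size 40.2 39.7 yaw 2.135 z 0.0370 px [258. 204.]
1.7 2.3 75.9 0.000
```

View pics/w5.png

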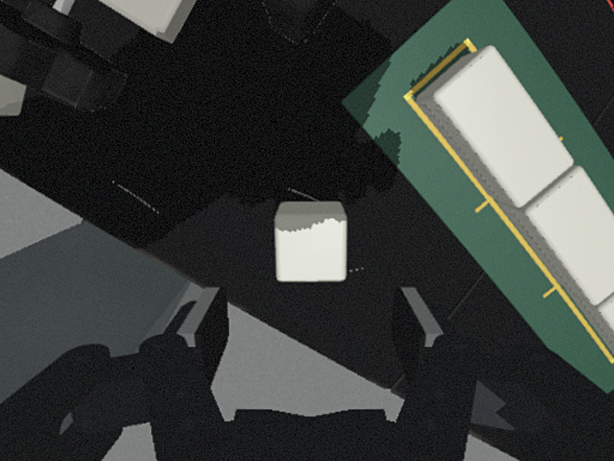

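The white cube sits squarely between the jaws at (310,240), and the first course lies inside the outline at (490–610, 50–350). Grasping the half block.

Call:
move_arm(moves="2.8 1.7 10 0;2.8 1.7 25 0;2.8 1.7 40 0;2.8 1.7 55 0;2.8 1.7 66 0;2.8 1.7 72 0;2.8 1.7 76 0;2.8 1.7 76 0;2.8 1.7 76 0;2.8 1.7 76 0")

```text
clock: 26.92
position: [0.4444, -0.2035, 0.0057]
tool_rot: [3.141, -0.001, 0.563]
force: [1.6, 1.2, 0.3]
grip_width: 0.0611
```

Call:
move_arm(moves="0 0 0 0;0 0 0 0;0 0 0 0;0 0 0 0;0 0 0 0;0 0 -5 0;0 0 -30 0;0 0 -70 0;0 0 -110 0;0 0 -130 0", grip=0.2)

```text
clock: 27.75
position: [0.445, -0.2036, 0.1393]
tool_rot: [3.139, -0.002, 0.563]
force: [1.2, -0.6, 0.2]
grip_width: 0.0371
```

Call:
move_arm(moves="0 0 -10 0;0 0 -30 0;0 0 -30 -0.2;0 0 -30 -0.4;0 0 -30 -0.6;0 0 -30 -0.747;0 0 -30 -0.747;0 0 -30 -0.747;0 0 -30 -0.747;0 0 -30 -0.747")

```text
clock: 28.58
position: [0.4437, -0.2033, 0.1647]
tool_rot: [-3.141, -0.0, 1.306]
force: [1.1, 0.9, -0.4]
grip_width: 0.0378
```

```bash
python3 - <<'E'
from blk import *
a=avg(3); held()
p=bot.grab_frame("side"); W=cloud(p);tops(W,p["frame"],.033,.06,(.47,.60,-.5,-.2))
go((.5062,-.434,.15,1.311),start=a)
E
```

```text
mean [ 0.4437 -0.2033  0.1648  1.3053] sd [0.0001 0.     0.0001 0.0004] t 28.7
t 28.7 [ 0.4439 -0.2032  0.165 ] [-3.1413 -0.      1.3064] 0.0375 F [-0.2  0.  -0.7]
front tool-x 0.0184 1113 top tool-z -0.0308 edge slope [-0.004   0.0184]
c 530.9 -334.0 size 247.2 41.9 yaw 1.320 z 0.0432 px [291. 248.]
-206.2 120.8 14.8 -0.006
```

```bash
python3 - <<'E'
from blk import *
a=avg(2)
go((.5064,-.4322,.165,1.311),(.5064,-.4322,.08,1.311),start=a)
E
```

```text
mean [ 0.444  -0.2032  0.1651  1.3082] sd [0.     0.     0.     0.0003] t 28.9
-204.9 119.7 0.1 -0.003
-204.9 119.7 85.1 -0.003
```

Call:
move_arm(moves="-205 119.7 0 -0.003;-205 119.7 0 -0.003;-205 119.7 0 -0.003;-205 119.7 0 -0.003;-205 119.7 0 -0.003;-205 119.7 0 -0.003;-205 119.7 0 -0.003;-205 119.7 40 -0.003;-205 119.7 70 -0.003;-205 119.7 85 -0.003")

```text
clock: 29.77
position: [0.5053, -0.4311, 0.0763]
tool_rot: [-3.138, -0.002, 1.312]
force: [-0.6, -0.4, -1.1]
grip_width: 0.0375
```

```bash
python3 - <<'E'
from blk import *
bot.grab_frame("wrist");bot.grab_frame("wrist");bot.grab_frame("wrist")
a=avg(3)
go((.5064,-.4322,.0515,1.311),start=a)
E
```

```text
mean [ 0.507  -0.4322  0.0806  1.3125] sd [0.0004 0.0003 0.0009 0.    ] t 30.1
-0.2 -0.6 29.1 0.002
```

Call:
move_arm(moves="-0.2 -0.6 8 0.002;-0.2 -0.6 14 0.002;-0.2 -0.6 19 0.002;-0.2 -0.6 23 0.002;-0.2 -0.6 26 0.002;-0.2 -0.6 28 0.002;-0.2 -0.6 29.1 0.002;-0.2 -0.6 29.1 0.002;-0.2 -0.6 29.1 0.002;-0.2 -0.6 29.1 0.002")

```text
clock: 30.9
position: [0.5062, -0.4324, 0.0512]
tool_rot: [3.141, 0.0, 1.311]
force: [-0.1, 0.3, -1.3]
grip_width: 0.0371
```

Call:
move_arm(moves="0 0 0 0;0 0 0 0;0 0 0 0;0 0 0 0;0 0 -8 0;0 0 -40 0;0 0 -80 0;0 0 -120 0;0 0 -160 0;0 0 -190 0", grip=0.72)

```text
clock: 31.73
position: [0.5065, -0.4324, 0.2454]
tool_rot: [3.139, 0.001, 1.311]
force: [0.3, -0.9, 0.4]
grip_width: 0.0615
```

```bash
python3 - <<'E'
from blk import *
s=bot.observe(); print(s["clock"],s["position"])
p=bot.grab_frame("wrist");p=bot.grab_frame("side");W=cloud(p);save(p,"s6.png",(200,160,360,300),4)
tops(W,p["frame"],.074,.1,(.45,.60,-.5,-.2))
a=avg(2); go((.42,-.09,.25,1.60),start=a)
E
```

```text
31.7333 [ 0.50648971 -0.43238364  0.24541565]
c 504.1 -434.5 size 40.7 39.3 yaw 1.298 z 0.0832 px [306. 269.]
mean [ 0.5075 -0.4331  0.246   1.3106] sd [0.0005 0.0003 0.0015 0.0001] t 31.9
309.0 -172.8 -4.0 -0.289
```

View pics/s6.png

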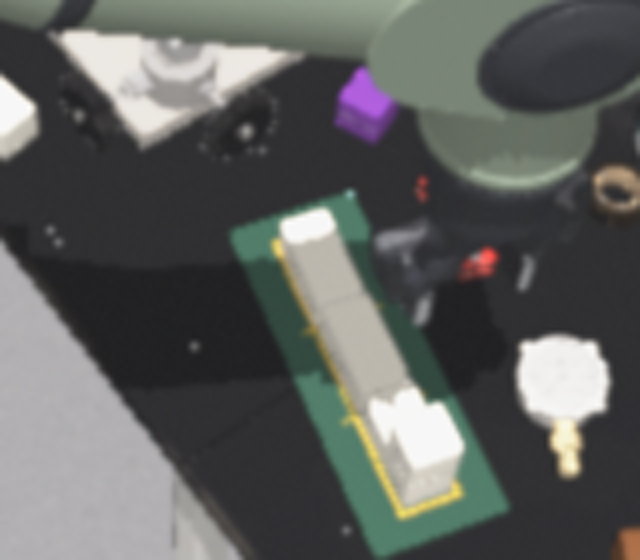

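The side crop shows the straight first course with the half block at (428,440), flush with the gauge's end. Next is the remaining block of stack 1.

Call:
move_arm(moves="309 -173 -4 -0.29;309 -173 -4 -0.29;309 -173 -4 -0.29;309 -173 -4 -0.29;309 -173 -4 -0.29;309 -173 -4 -0.29;309 -173 -4 -0.29;309 -173 -4 -0.29;309 -173 -4 -0.29;309 -173 -4 -0.29")

```text
clock: 32.77
position: [0.4169, -0.0852, 0.2449]
tool_rot: [-3.141, -0.0, 1.606]
force: [1.2, 0.5, 0.1]
grip_width: 0.0614
```

```bash
python3 - <<'E'
from blk import *
for i in range(3): bot.grab_frame("wrist")
a=avg(3)
p=bot.grab_frame("wrist");W=cloud(p)
tops(W,p["frame"],.03,.046,(.36,.452,-.03,.12))
go((.4205,.034,.20,1.74),(.4205,.034,.07,1.74),(.4205,.034,.005,1.74),start=a)
E
```

```text
mean [ 0.4182 -0.0899  0.2446  1.5999] sd [0.0001 0.0002 0.     0.0005] t 33.1
c 421.4 35.2 size 80.1 39.7 yaw 1.742 z 0.0371 px [263.  48.]
123.8 5.9 44.6 -0.140
123.8 5.9 174.6 -0.140
123.8 5.9 239.6 -0.140
```

Call:
move_arm(moves="60 3 10 -0.07;124.8 6.7 40 -0.142;124.8 6.7 44 -0.142;124.8 6.7 80 -0.142;124.8 6.7 120 -0.142;124.8 6.7 160 -0.142;124.8 6.7 190 -0.142;124.8 6.7 210 -0.142;124.8 6.7 220 -0.142;124.8 6.7 228 -0.142")

```text
clock: 33.95
position: [0.421, 0.0356, 0.016]
tool_rot: [-3.14, -0.0, 1.743]
force: [-0.3, 0.4, 0.2]
grip_width: 0.0616
```

Call:
move_arm(moves="0 0 5 0;0 0 9 0;0 0 11.5 0;0 0 11.5 0;0 0 11.5 0;0 0 11.5 0;0 0 11.5 0;0 0 11.5 0;0 0 11.5 0;0 0 11.5 0")

```text
clock: 34.78
position: [0.4214, 0.0357, 0.0056]
tool_rot: [3.141, 0.0, 1.743]
force: [-0.0, 0.2, -0.4]
grip_width: 0.0614
```

Call:
move_arm(moves="0 0 0 0;0 0 0 0;0 0 0 0;0 0 0 0;0 0 0 0;0 0 -5 0;0 0 -40 0;0 0 -80 0;0 0 -120 0;0 0 -160 0", grip=0.2)

```text
clock: 35.62
position: [0.4204, 0.0362, 0.1673]
tool_rot: [-3.14, -0.001, 1.744]
force: [1.9, -0.3, -0.6]
grip_width: 0.0376
```

Call:
move_arm(moves="0 0 -40 0;0 0 -70 0;0 0 -70 0.1;0 0 -70 0.2;0 0 -70 0.3;0 0 -70 0.4;0 0 -70 0.43;0 0 -70 0.43;0 0 -70 0.43;0 0 -70 0.43")

```text
clock: 36.45
position: [0.4212, 0.0358, 0.2355]
tool_rot: [-3.141, 0.0, 1.314]
force: [0.5, -0.1, -1.9]
grip_width: 0.0376
```

```bash
python3 - <<'E'
from blk import *
a=avg(2); held()
go((.5218,-.3731,.235,1.311),start=a)
E
```

```text
mean [0.4212 0.0358 0.2355 1.3142] sd [0.     0.     0.     0.0001] t 36.5
t 36.5 [0.4212 0.0357 0.2355] [-3.1414  0.      1.3138] 0.0372 F [ 1.  -0.9 -1.4]
front tool-x 0.04 703 top tool-z -0.0311 edge slope [-0.0023  0.04  ]
-370.0 201.0 0.5 0.003
```

Call:
move_arm(moves="-370 201 0 0.003;-370 201 0 0.003;-370 201 0 0.003;-370 201 0 0.003;-370 201 0 0.003;-370 201 0 0.003;-370 201 0 0.003;-370 201 0 0.003;-370 201 0 0.003;-370 201 0 0.003")

```text
clock: 37.43
position: [0.5201, -0.3713, 0.2353]
tool_rot: [-3.141, 0.0, 1.31]
force: [1.0, 0.7, -0.0]
grip_width: 0.0373
```

```bash
python3 - <<'E'
from blk import *
for i in range(4): bot.grab_frame("wrist")
a=avg(2)
go((.5219,-.373,.08,1.311),start=a)
E
```

```text
mean [ 0.52   -0.369   0.2348  1.3095] sd [0.0001 0.0006 0.0002 0.0008] t 37.7
-3.4 2.9 154.8 -0.002
```

Call:
move_arm(moves="-3.4 2.9 40 -0.002;-3.4 2.9 80 -0.002;-3.4 2.9 110 -0.002;-3.4 2.9 135 -0.002;-3.4 2.9 148 -0.002;-3.4 2.9 155 -0.002;-3.4 2.9 155 -0.002;-3.4 2.9 155 -0.002;-3.4 2.9 155 -0.002;-3.4 2.9 155 -0.002")

```text
clock: 38.57
position: [0.5228, -0.3734, 0.082]
tool_rot: [3.14, 0.001, 1.312]
force: [0.5, -0.0, -2.1]
grip_width: 0.0372
```

```bash
python3 - <<'E'
from blk import *
a=avg(3)
go((.5219,-.373,.0515,1.311),start=a)
E
```

```text
mean [ 0.5226 -0.3734  0.0818  1.3116] sd [0.0001 0.     0.0002 0.    ] t 38.7
0.2 -0.8 30.3 0.001
```

Call:
move_arm(moves="0.2 -0.8 8 0;0.2 -0.8 14 0;0.2 -0.8 19 0;0.2 -0.8 24 0;0.2 -0.8 27 0;0.2 -0.8 29 0;0.2 -0.8 30.3 0;0.2 -0.8 30.3 0;0.2 -0.8 30.3 0;0.2 -0.8 30.3 0")

```text
clock: 39.55
position: [0.5215, -0.3727, 0.0504]
tool_rot: [3.141, 0.0, 1.312]
force: [-0.4, -0.2, -1.7]
grip_width: 0.037
```

Call:
move_arm(moves="0 0 0 0;0 0 0 0;0 0 0 0;0 0 0 0;0 0 -8 0;0 0 -40 0;0 0 -80 0;0 0 -120 0;0 0 -160 0;0 0 -190 0", grip=0.72)

```text
clock: 40.38
position: [0.5218, -0.3726, 0.2446]
tool_rot: [3.139, 0.001, 1.312]
force: [1.1, -1.0, -0.6]
grip_width: 0.0618
```

```bash
python3 - <<'E'
from blk import *
for i in range(3): bot.grab_frame("wrist")
p=bot.grab_frame("side");W=cloud(p)
tops(W,p["frame"],.074,.1,(.45,.60,-.5,-.2))
a=avg(2); go((.42,.08,.25,1.378),start=a)
E
```

```text
c 515.0 -393.0 size 125.0 40.9 yaw 1.315 z 0.0829 px [300. 257.]
mean [ 0.5213 -0.3726  0.2407  1.3118] sd [0.0002 0.0001 0.0006 0.    ] t 40.7
411.6 -213.8 -9.3 -0.066
```

Call:
move_arm(moves="411 -214 -9 -0.066;411 -214 -9 -0.066;411 -214 -9 -0.066;411 -214 -9 -0.066;411 -214 -9 -0.066;411 -214 -9 -0.066;411 -214 -9 -0.066;411 -214 -9 -0.066;411 -214 -9 -0.066;411 -214 -9 -0.066")

```text
clock: 41.52
position: [0.4286, 0.0353, 0.2477]
tool_rot: [-3.14, 0.0, 1.378]
force: [1.4, 1.3, -0.2]
grip_width: 0.0615
```

```bash
python3 - <<'E'
from blk import *
for i in range(4): bot.grab_frame("wrist")
a=avg(2)
p=bot.grab_frame("wrist");W=cloud(p)
tops(W,p["frame"],.03,.046,(.36,.46,.12,.42))
go((.419,.2105,.20,1.379),(.419,.2105,.005,1.379),start=a)
E
```

```text
mean [0.4297 0.0339 0.2477 1.379 ] sd [0.0001 0.0005 0.     0.001 ] t 41.8
c 415.8 191.4 size 43.4 40.2 yaw 1.377 z 0.0370 px [215.  22.]
171.4 -44.1 47.7 -0.000
171.4 -44.1 242.7 -0.000
```

Call:
move_arm(moves="40 -11 10 0;80 -22 20 0;120 -32 30 0;155 -40 40 0;170.5 -44 60 0;170.5 -44 100 0;170.5 -44 140 0;170.5 -44 180 0;170.5 -44 210 0;170.5 -44 225 0")

```text
clock: 42.7
position: [0.4182, 0.2077, 0.0195]
tool_rot: [-3.138, 0.003, 1.376]
force: [0.1, 0.1, -1.1]
grip_width: 0.0614
```

Call:
move_arm(moves="0 0 6 0;0 0 12 0;0 0 16 0;0 0 17.5 0;0 0 17.5 0;0 0 17.5 0;0 0 17.5 0;0 0 17.5 0;0 0 17.5 0;0 0 17.5 0")

```text
clock: 43.53
position: [0.4197, 0.2096, 0.006]
tool_rot: [3.141, -0.0, 1.378]
force: [0.5, -0.2, -1.1]
grip_width: 0.0614
```

Call:
move_arm(moves="0 0 0 0;0 0 0 0;0 0 0 0;0 0 0 0;0 0 0 0;0 0 -5 0;0 0 -40 0;0 0 -80 0;0 0 -120 0;0 0 -160 0", grip=0.2)

```text
clock: 44.37
position: [0.4187, 0.2096, 0.1677]
tool_rot: [-3.14, 0.0, 1.379]
force: [3.0, -0.7, -1.2]
grip_width: 0.0372
```

Call:
move_arm(moves="0 0 -40 0;0 0 -75 0;-60 0 -75 0.03;-120 0 -75 0.067;-160 0 -75 0.067;-160 0 -75 0.067;-160 0 -75 0.067;-160 0 -75 0.067;-160 0 -75 0.067;-160 0 -75 0.067")

```text
clock: 45.2
position: [0.389, 0.0535, 0.2409]
tool_rot: [-3.142, -0.0, 1.312]
force: [0.4, 1.0, -0.2]
grip_width: 0.0373
```

```bash
python3 - <<'E'
from blk import *
a=avg(3); held()
go((.543,-.2938,.235,1.311),start=a)
E
```

```text
mean [0.389  0.0536 0.2408 1.3125] sd [0.     0.     0.0001 0.0002] t 45.4
t 45.4 [0.3889 0.0534 0.2407] [-3.1412e+00 -3.0000e-04  1.3125e+00] 0.0371 F [ 0.7  0.2 -1.6]
front tool-x 0.0403 687 top tool-z -0.0309 edge slope [-0.0033  0.0403]
-296.5 237.6 5.8 0.002
```

Call:
move_arm(moves="-296.5 237.6 5 0.002;-296.5 237.6 5 0.002;-296.5 237.6 5 0.002;-296.5 237.6 5 0.002;-296.5 237.6 5 0.002;-296.5 237.6 5 0.002;-296.5 237.6 5 0.002;-296.5 237.6 5 0.002;-296.5 237.6 5 0.002;-296.5 237.6 5 0.002")

```text
clock: 46.23
position: [0.5431, -0.3015, 0.2342]
tool_rot: [-3.141, 0.001, 1.303]
force: [-0.4, -0.7, -2.4]
grip_width: 0.0369
```

```bash
python3 - <<'E'
from blk import *
for i in range(4): bot.grab_frame("wrist")
a=avg(2)
go((.5428,-.2937,.08,1.311),start=a)
E
```

```text
mean [ 0.5424 -0.2937  0.2356  1.3102] sd [0.     0.0001 0.0002 0.0002] t 46.5
0.2 0.4 155.6 -0.001
```

Call:
move_arm(moves="0.2 0.4 40 0;0.2 0.4 80 0;0.2 0.4 110 0;0.2 0.4 135 0;0.2 0.4 148 0;0.2 0.4 155 0;0.2 0.4 155 0;0.2 0.4 155 0;0.2 0.4 155 0;0.2 0.4 155 0")

```text
clock: 47.37
position: [0.5434, -0.2953, 0.0823]
tool_rot: [3.14, 0.001, 1.309]
force: [1.3, -0.0, -0.9]
grip_width: 0.0371
```

```bash
python3 - <<'E'
from blk import *
a=avg(3)
go((.5428,-.2937,.0515,1.311),start=a)
E
```

```text
mean [ 0.5432 -0.2953  0.082   1.3086] sd [0.0001 0.     0.0002 0.    ] t 47.5
1.4 -0.8 30.5 -0.002
```

Call:
move_arm(moves="1.4 -0.8 8 -0.002;1.4 -0.8 14 -0.002;1.4 -0.8 19 -0.002;1.4 -0.8 24 -0.002;1.4 -0.8 27 -0.002;1.4 -0.8 29 -0.002;1.4 -0.8 30.3 -0.002;1.4 -0.8 30.3 -0.002;1.4 -0.8 30.3 -0.002;1.4 -0.8 30.3 -0.002")

```text
clock: 48.35
position: [0.5425, -0.2935, 0.0507]
tool_rot: [3.141, 0.0, 1.311]
force: [0.7, -0.4, -1.5]
grip_width: 0.037
```

Call:
move_arm(moves="0 0 0 0;0 0 0 0;0 0 0 0;0 0 0 0;0 0 -8 0;0 0 -40 0;0 0 -80 0;0 0 -120 0;0 0 -160 0;0 0 -190 0", grip=0.72)

```text
clock: 49.18
position: [0.5427, -0.2933, 0.2447]
tool_rot: [3.139, 0.0, 1.311]
force: [0.2, -0.6, -0.1]
grip_width: 0.0615
```

```bash
python3 - <<'E'
from blk import *
for i in range(3): bot.grab_frame("wrist")
p=bot.grab_frame("side");W=cloud(p)
tops(W,p["frame"],.074,.1,(.45,.60,-.5,-.2))
a=avg(2); go((.41,.18,.25,1.40),start=a)
E
```

```text
c 525.3 -353.2 size 207.9 42.0 yaw 1.313 z 0.0830 px [295. 246.]
mean [ 0.5422 -0.2934  0.241   1.3107] sd [0.0002 0.0001 0.0006 0.0001] t 49.5
423.5 -249.5 -9.0 -0.089
```

Next is the last whole block, the bottom of stack 3.

Call:
move_arm(moves="423 -250 -9 -0.09;423 -250 -9 -0.09;423 -250 -9 -0.09;423 -250 -9 -0.09;423 -250 -9 -0.09;423 -250 -9 -0.09;423 -250 -9 -0.09;423 -250 -9 -0.09;423 -250 -9 -0.09;423 -250 -9 -0.09")

```text
clock: 50.32
position: [0.4282, 0.1091, 0.2475]
tool_rot: [-3.14, 0.001, 1.401]
force: [1.0, -0.3, -0.4]
grip_width: 0.0616
```

Call:
move_arm(moves="95 -30 0 0;95 -30 0 0;95 -30 0 0;95 -30 0 0;95 -30 0 0;95 -30 0 0;95 -30 0 0;95 -30 0 0;95 -30 0 0;95 -30 0 0")

```text
clock: 51.15
position: [0.4164, 0.2059, 0.2481]
tool_rot: [3.142, 0.0, 1.4]
force: [-0.2, 0.1, 0.1]
grip_width: 0.0617
```

```bash
python3 - <<'E'
from blk import *
a=avg(2)
p=bot.grab_frame("wrist");W=cloud(p)
tops(W,p["frame"],.03,.046,(.36,.46,.12,.42))
go((.416,.319,.20,1.464),(.416,.319,.005,1.464),start=a)
E
```

```text
mean [0.4163 0.2059 0.2482 1.3999] sd [0.     0.0001 0.     0.0001] t 51.2
c 417.3 319.8 size 80.3 40.5 yaw 1.470 z 0.0371 px [239.  61.]
111.4 -19.6 48.2 -0.064
111.4 -19.6 243.2 -0.064
```

Call:
move_arm(moves="40 -7 10 -0.03;80 -14 20 -0.06;112 -18.7 35 -0.07;112 -18.7 48 -0.07;112 -18.7 80 -0.07;112 -18.7 120 -0.07;112 -18.7 160 -0.07;112 -18.7 190 -0.07;112 -18.7 212 -0.07;112 -18.7 225 -0.07")

```text
clock: 52.13
position: [0.4157, 0.3192, 0.0206]
tool_rot: [-3.139, 0.002, 1.471]
force: [0.4, 0.6, -0.4]
grip_width: 0.0615
```

Call:
move_arm(moves="0 0 6 0;0 0 12 0;0 0 16 0;0 0 18 0;0 0 18 0;0 0 18 0;0 0 18 0;0 0 18 0;0 0 18 0;0 0 18 0")

```text
clock: 52.97
position: [0.4168, 0.3199, 0.0053]
tool_rot: [3.141, -0.0, 1.471]
force: [0.1, 0.2, 0.4]
grip_width: 0.0615
```

Call:
move_arm(moves="0 0 0 0;0 0 0 0;0 0 0 0;0 0 0 0;0 0 0 0;0 0 -5 0;0 0 -40 0;0 0 -80 0;0 0 -120 0;0 0 -160 0", grip=0.2)

```text
clock: 53.8
position: [0.416, 0.3197, 0.167]
tool_rot: [-3.14, 0.0, 1.471]
force: [1.8, -0.4, -2.3]
grip_width: 0.0374
```

Call:
move_arm(moves="0 0 -40 0;0 0 -85 0;-60 -6 -85 0.08;-120 -12 -85 0.159;-280 -28 -85 0.159;-280 -28 -85 0.159;-280 -28 -85 0.159;-280 -28 -85 0.159;-280 -28 -85 0.159;-280 -28 -85 0.159")

```text
clock: 54.63
position: [0.3592, 0.0389, 0.2501]
tool_rot: [-3.142, 0.003, 1.306]
force: [1.3, 0.2, -2.0]
grip_width: 0.0374
```

```bash
python3 - <<'E'
from blk import *
for i in range(2): bot.grab_frame("wrist")
a=avg(3); held()
go((.5113,-.4139,.25,1.311),start=a)
E
```

```text
mean [0.3609 0.0442 0.2504 1.311 ] sd [0.0001 0.0006 0.0001 0.0013] t 54.9
t 54.9 [0.361  0.0451 0.2502] [-3.1416e+00 -4.0000e-04  1.3134e+00] 0.0373 F [ 0.3  0.2 -1.7]
front tool-x 0.0404 689 top tool-z -0.0315 edge slope [-0.002   0.0404]
-404.1 263.0 0.4 0.000
```

```bash
python3 - <<'E'
from blk import *
a=avg(2)
go((.5112,-.4143,.245,1.311),start=a)
E
```

```text
mean [0.361  0.0451 0.2501 1.3136] sd [0. 0. 0. 0.] t 55.0
-406.1 262.1 5.1 0.003
```

Call:
move_arm(moves="-406 262 5 0.003;-406 262 5 0.003;-406 262 5 0.003;-406 262 5 0.003;-406 262 5 0.003;-406 262 5 0.003;-406 262 5 0.003;-406 262 5 0.003;-406 262 5 0.003;-406 262 5 0.003")

```text
clock: 55.87
position: [0.4902, -0.3537, 0.2453]
tool_rot: [-3.141, -0.0, 1.31]
force: [0.5, 0.1, -0.5]
grip_width: 0.0373
```

```bash
python3 - <<'E'
from blk import *
for i in range(5): bot.grab_frame("wrist")
a=avg(2)
go((.5112,-.4143,.12,1.311),start=a)
E
```

```text
mean [ 0.4899 -0.351   0.2453  1.31  ] sd [0.     0.0002 0.0002 0.0004] t 56.2
-55.7 36.9 125.3 -0.001
```

Call:
move_arm(moves="-20 13 0 0;-40 26 0 0;-55.7 36.9 0 0;-55.7 36.9 40 0;-55.7 36.9 75 0;-55.7 36.9 100 0;-55.7 36.9 115 0;-55.7 36.9 125 0;-55.7 36.9 125 0;-55.7 36.9 125 0")

```text
clock: 57.05
position: [0.5113, -0.4151, 0.1217]
tool_rot: [3.141, 0.0, 1.309]
force: [0.4, 0.7, -1.0]
grip_width: 0.0376
```

```bash
python3 - <<'E'
from blk import *
for i in range(2): bot.grab_frame("wrist")
a=avg(3)
go((.5112,-.4143,.0915,1.311),start=a)
E
```

```text
mean [ 0.5115 -0.4158  0.1223  1.3089] sd [0.0001 0.     0.0001 0.0001] t 57.3
1.3 -0.6 30.8 -0.002
```

Call:
move_arm(moves="1.3 -0.6 8 -0.002;1.3 -0.6 14 -0.002;1.3 -0.6 19 -0.002;1.3 -0.6 24 -0.002;1.3 -0.6 27 -0.002;1.3 -0.6 29 -0.002;1.3 -0.6 30.8 -0.002;1.3 -0.6 30.8 -0.002;1.3 -0.6 30.8 -0.002;1.3 -0.6 30.8 -0.002")

```text
clock: 58.13
position: [0.5107, -0.4142, 0.0903]
tool_rot: [3.141, 0.0, 1.311]
force: [0.2, -0.2, -0.4]
grip_width: 0.0372
```

Call:
move_arm(moves="0 0 0 0;0 0 0 0;0 0 0 0;0 0 0 0;0 0 -8 0;0 0 -40 0;0 0 -80 0;0 0 -120 0;0 0 -160 0;0 0 -180 0", grip=0.72)

```text
clock: 58.97
position: [0.5116, -0.4145, 0.276]
tool_rot: [3.136, 0.002, 1.311]
force: [0.8, -0.2, -0.3]
grip_width: 0.0615
```

Call:
move_arm(moves="40 -80 0 0;80 -160 0 0;80 -160 0 0;80 -160 0 0;80 -160 0 0;80 -160 0 0;80 -160 0 0;80 -160 0 0;80 -160 0 0;80 -160 0 0")

```text
clock: 59.8
position: [0.377, -0.2959, 0.2698]
tool_rot: [-3.141, -0.001, 1.311]
force: [-0.0, -0.1, -1.3]
grip_width: 0.0612
```

```bash
python3 - <<'E'
from blk import *
s=bot.observe(); print(s["clock"],s["position"])
for n in ("side","top"):
    p=bot.grab_frame(n);W=cloud(p); print(n)
    tops(W,p["frame"],.113,.14,(.45,.60,-.5,-.2)); tops(W,p["frame"],.074,.1,(.45,.60,-.5,-.2)); tops(W,p["frame"],.033,.06,(.48,.60,-.5,-.2))
    if n=="side": save(p,"s9.png",(200,160,360,300),4)
    else: save(p,"t9.png",(240,130,400,250),4)
    x,y,z=[W[...,i] for i in range(3)]
    for nm,m in [("hexkey",(z>.008)&(x>.62)&(x<.73)&(y>-.35)&(y<-.22)),("gauge",(z>.008)&(x>.58)&(x<.7)&(y>-.53)&(y<-.4))]:
        if m.any(): print(nm,cv2.minAreaRect(W[m][:,:2].astype(np.float32)*1000))
E
```

```text
59.8 [ 0.3770052  -0.29587962  0.2697891 ]
side
c 509.8 -414.4 size 81.0 42.3 yaw 1.315 z 0.1230 px [304. 257.]
c 525.0 -354.4 size 205.7 41.7 yaw 1.314 z 0.0833 px [290. 239.]
c 529.2 -335.4 size 246.4 40.9 yaw 1.320 z 0.0437 px [286. 245.]
hexkey ((672.258544921875, -284.10516357421875), (100.415283203125, 63.90935516357422), 45.7692756652832)
gauge ((626.8335571289062, -450.2579345703125), (104.93488311767578, 70.89155578613281), 32.06973648071289)
top
c 510.9 -414.2 size 82.3 39.7 yaw 1.306 z 0.1234 px [350. 208.]
c 536.2 -318.3 size 133.8 40.3 yaw 1.316 z 0.0830 px [319. 202.]
hexkey ((666.3240966796875, -275.2554016113281), (93.23623657226562, 67.61434936523438), 61.41458511352539)
gauge ((640.701171875, -447.2703552246094), (96.04275512695312, 106.43285369873047), 7.075869083404541)
```

View pics/s9.png

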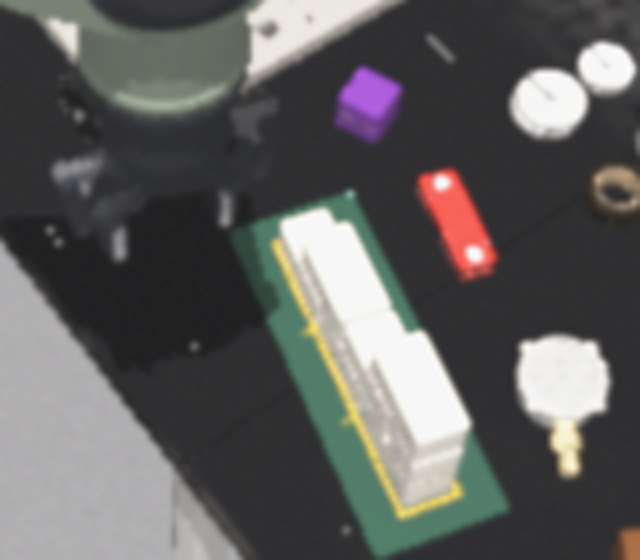

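View pics/t9.png

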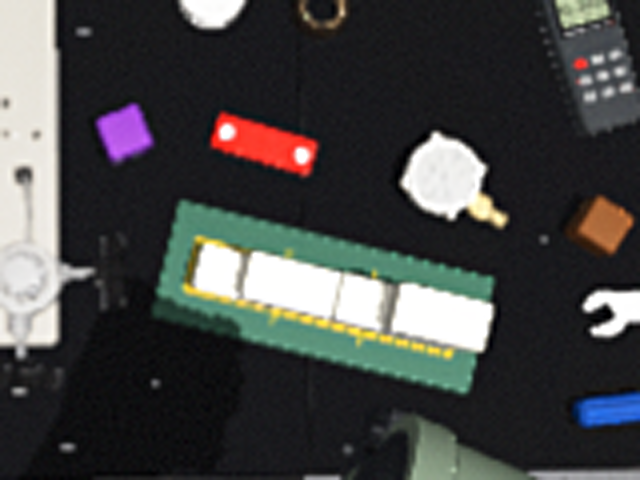

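Both views show the finished bond: three blocks, then the half and two wholes, then one on top, flush at the gauge's end. The gauge and hex key are still in place and the gripper is clear.

```bash
python3 -c "
from workcell import bot
print(bot.job_done())"
```

```text
the job is handed in; nothing more can be done
None
```

The guard wall is built and handed in at about 60 s, using the half block and all six whole blocks. The first course has three blocks. The half block starts the second course flush at the gauge's (right) end, then two wholes run over the joints. The sixth block starts the third course at the gauge's end.

**Alignment:** the last side and top views show the courses straight, with yaws of 1.306 to 1.320 rad against 1.311 rad for the outline. Course lengths came out at about 246 mm and 206 mm against 244 mm and 204 mm ideal, where the side camera reads 1–2 mm long. The top block lies within about 2 mm of its place.

**Gauge and hex key set:** they look untouched in the pictures. My final numeric check of their positions failed because the fits also took in other points, so I went by the pictures there.

**Press on the first block:** it was set down with a brief 61 N reading at the wrist. That is under the 120 N wrist limit. It came through the held block rather than the gripper body, so I don't expect the 40 N rule to apply. I laid the later blocks from slightly higher; the highest reading after that was about 15 N.

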